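Index the battery charging turret and lift out the thick pack by its catches

TASK

Turn the charging turret by its bar knob one click, the way that brings the thick battery pack to the station's open front, where the keeper rail leaves it clear. Then pinch the pack's two side catches together, lift it straight up until the whole pack is higher than the knob, and finish while still holding it there, upright and still, with the catches pinched. Leave the slim pack latched in its bay and do not disturb the other things on the table.

Things in the scene. Friction and masses are not known exactly. Their poses are not given: they have to be found in the camera images.
- station: Charging station, fixed: black round foot 280 mm across, 28 mm high, carrying the turret and keeper rail. Origin: centre of the underside on the table, on the turret's axis; z up. Its -x side is the open front. At the start the packs stand in the bays on its +y and -y sides (which is where varies), the front and back bays are empty.
- rail_back (a point): Top of the aluminium keeper rail at the station's back (+x): a C-shaped strip 16 mm wide, 85 mm from the axis, 128 to 134 mm above the table, 8 mm over the tops of packs not at the front. It ends 60 degrees either side of the front. Three 12 mm posts, 132 mm from the axis, carry it: at +x and 108 degrees to both sides of +x.
- open_place (a point): Centre of the deck (45 mm above the table) at the open front, 85 mm from the axis on the station's -x side; axes as the station's. A pack turned to the front stands with its underside centred here. Turret: grey disc 244 mm across with four bays a quarter turn apart, bay walls 22 mm above the deck.
- turret (a joint): Turret angle (rad), 0 at the start, counter-clockwise from above positive, stops at +-1.75. Clicks at -1.571, 0, 1.571; about 0.3 N m turns it out of a click. Let go more than 0.9 rad from 0 it swings by itself into the click on that side. A pack that starts on the station's +y side comes to the front at +1.571, one on the -y side at -1.571.
- knob_grip (a point): Grip point of the turret's knob, on its axis, 134 mm above the table. The knob is a black bar 48 mm long, 14 mm thick, from 114 to 150 mm above the table. This point turns with the turret: its x axis lies along the bar, its y axis across it, z up. At turret angle 0 the bar lies along the station's x axis.
- thick_mid (a point): Centre of the thick battery pack (0.16 to 0.27 kg), 37.5 mm above its underside; z up. Black, 75 mm tall, body 34 mm along its own x (radial in the bay), 36 mm along its y, with a sprung grey catch on each y side. Sits on the deck with 1 mm play; a barb at each catch's foot holds it under a lip of the bay until both catches are pinched in by 4 mm or more.
- thick_grip (a point): Point on the thick pack's axis at the middle height of its catches' finger surfaces, 56.5 mm above its underside; axes as the pack's. Ribbed grey surfaces face +y and -y, 60 mm apart (48 mm when pinched), 22 mm wide along x, from 16.5 mm below to 16.5 mm above this point. Pinch along y. A half turn about z makes no difference.
- thick_catch_a (a joint): Inward travel (m) of the catch on the thick pack's +y side: 0 out (latched), 0.006 fully pinched; spring 2.4 N at rest, 6 N fully in.
- thick_catch_b (a joint): The same for the catch on its -y side.
- slim_mid (a point): Centre of the slim battery pack, half-way up: like the thick pack (same height, foot and catches) but its body is only 20 mm thick along x above a 12 mm high foot. Stays latched in its bay and rides with the turret.
- tape: Bystander: black roll of tape, upright ring 96 mm across, 48 mm high, beside the station. Origin: centre of the underside.
- motor: Bystander: dark steel copter motor, 33 mm across, 36 mm high, behind the station. Origin: centre of the underside.
- guard: Bystander: green plastic propeller guard, ring 110 mm across, 30 mm high, behind the station. Origin: centre of the underside.
- propeller: Bystander: black two-blade propeller 185 mm long, 10 mm high, flat on the table beside the station. Origin: centre of the underside.
- driver: Bystander: screwdriver 190 mm long lying at the right.

How it is judged:
By the outcome, as a careful person would: the job done as asked, in the order asked, and still so for the second after the job is handed in, while the arm keeps its last pose, push and grip.
It also fails if it takes over 54 s, if anything falls off the work surface, if the arm or the gripper's body presses on something with over 40 N, if the wrist force passes 120 N, or if a joint passes its speed limit or range.

ROBOT

A 6-joint arm with a two-finger parallel gripper is mounted at the origin on the work surface. World frame = base frame: x ahead of the robot, y to its left, z up, the work surface at z = 0. Lengths are in mm, angles in degrees, forces in N, time in s.
With the tool pointing down it reaches from about 300 to 850 mm from the base axis. Payload 4.2 kg.
Tool frame: the origin (TCP) lies midway between the tips of the shut fingers; the grasp point (between the pads) lies 19 mm behind it; x points along the fingers, y is the direction in which the jaws open and shut, and the axes are right-handed (so a half turn about x gives the same grasp; the last joint's range is limited). The gripper opens to 91 mm and grips with 3 to 60 N. Pads are 32 mm wide; open, the fingers measure 118 mm over their backs; the gripper's body (76 mm by 178 mm) begins 60 mm behind the grasp point.
Start: joints at [-71.963, 18.312, 89.639, -0, 72.044, -1.146], TCP at [188.937, -543.089, 213.976] pointing down, gripper open.
Joint ranges: [-177.97, 177.97], [-48.28, 115.42], [12.27, 149.76], [-77.06, 257.06], [2.81, 150.46], [-146.56, 146.56]. Speed limits (degrees/s): [147.25, 147.25, 180, 180, 180, 180].

INTERFACE

Orientations are given as [roll, pitch, yaw] about the fixed x, y, z axes, in that order (R = Rz(yaw) Ry(pitch) Rx(roll)).
In Python, from workcell import env gives the robot as it stands.
- The arm moves only by the shell command python3 -m handwheel 'ROWS' [FORCE]. ROWS is text: rows parted by semicolons, each of 7 numbers parted by spaces: the turn, a rotation vector about the tool's x, y, z in degrees, then the shift along the tool's x, y, z in m, then the finger opening in m, from 0 to 0.0912. In form: rx ry rz x y z grip; .... A call has 1 to 12 rows; each row is the pose to reach, as a shift and turn from the pose commanded when the call began, along the tool's axes at that moment; what a row does not reach only later rows make up. A row lasts 1/12 s, in which the tool goes at most 41.7 mm and 7.16 degrees, less where a joint would pass 70% of its speed; a pose out of reach is approached as far as the arm can. A call with a gripper value outside its range is refused whole. The fingers move at their own pace and stop on an object; FORCE is the grip in N (left out, the last holds). Time passes only in rows, so rows that repeat a pose let the fingers close. It gives the time, the measured TCP pose, the force and the opening at its end, in the units of the state.
- env.state(): the state, without advancing time (a new reading comes with each control period).
- env.grab_frame(name): name is "scene" or "top" or "wrist"; returns the picture (480x640x3 uint8, red, green, blue); there is no depth.
- env.get_calibration(name): a dict with "mtx" (3x3 intrinsics, pixels), "T" (4x4, takes a point from camera to world coordinates); the wrist camera has in their place "hand_eye" (4x4, takes a point from camera to tool coordinates, whose origin is the TCP and whose axes are the tool frame's). Camera axes: x right, y up, looking along -z (the intrinsics and any distortion apply to the point x, -y, -z); pixel columns grow to the right and rows downward; lengths in mm; the calibration is good to about 2 mm. A picture is of the moment at which its call begins: read the wrist's pose just before it. get_calibration takes no time and is no camera call.
- env.job_done(): hands the job in, once; it reports no verdict.
The state is a dict: "time_s": time; "qpos": joint angles; "qvel": joint speeds; "effort": joint torques, N m; "ee_pos": TCP position; "ee_rot": TCP orientation; "force": force on the tool from outside, world axes, zero at the start; "torque": the same for the moment, N m; "gripper_width": finger opening in mm.
Only numpy, scipy, OpenCV 4.12 (cv2) and the standard library are available. Lean on these libraries where they do the work, as an engineer would, in place of code of your own. Each camera call takes 0.05 s, during which the arm holds its last target. There are 200 camera calls.

## Working session

There is one attempt and no reset: what is moved stays moved. The work goes in short steps, Python scripts to look and compute and a shell command to move; the robot and the scene stay as the last step left them, time stands still between calls to the robot, and variables do not carry over. Pictures are saved under pics/ and viewed, on a budget of 10 in all, crops included, one or two more only if the job needs it, and the job is handed in when it is done.

```bash
mkdir -p pics; ls; python3 - <<'E'
from workcell import env
import cv2,numpy as np
np.set_printoptions(precision=3,suppress=True)
s=env.state();print(s)
for n in ("scene","top","wrist"):
    print(n,env.get_calibration(n))
for n in ("scene","top"):
    cv2.imwrite(f"pics/{n}0.png",env.grab_frame(n)[:,:,::-1])
E
```

```text
pics
{'time_s': 0.0, 'qpos': array([-71.964,  18.353,  89.707,  -0.001,  72.042,  -1.144]), 'qvel': array([ 0.057,  0.008,  0.091, -0.013,  0.142,  0.067]), 'effort': array([ -0.003, -41.247, -23.198,   0.073,   0.046,  -0.   ]), 'ee_pos': array([ 188.763, -542.601,  213.104]), 'ee_rot': array([-90.665,  89.898, 108.516]), 'force': array([ 0.399, -0.149,  0.666]), 'torque': array([ 0.023,  0.034, -0.027]), 'gripper_width': 91.65617959044343}
scene {'mtx': array([[541.691,   0.   , 327.394],
       [  0.   , 541.691, 239.485],
       [  0.   ,   0.   ,   1.   ]]), 'T': array([[ -0.84 ,  -0.456,   0.293, 946.303],
       [  0.542,  -0.703,   0.461, 434.371],
       [ -0.004,   0.546,   0.837, 973.969],
       [  0.   ,   0.   ,   0.   ,   1.   ]])}
top {'mtx': array([[532.247,   0.   , 315.662],
       [  0.   , 532.247, 237.46 ],
       [  0.   ,   0.   ,   1.   ]]), 'T': array([[   0.004,    0.997,   -0.078,  520.276],
       [  -1.   ,    0.003,   -0.01 ,  -61.613],
       [  -0.01 ,    0.078,    0.997, 1460.44 ],
       [   0.   ,    0.   ,    0.   ,    1.   ]])}
wrist {'mtx': array([[420.326,   0.   , 312.027],
       [  0.   , 420.326, 249.065],
       [  0.   ,   0.   ,   1.   ]]), 'hand_eye': array([[  -0.001,    0.28 ,   -0.96 , -170.394],
       [   1.   ,    0.001,   -0.001,    0.27 ],
       [   0.   ,   -0.96 ,   -0.28 ,  -79.492],
       [   0.   ,    0.   ,    0.   ,    1.   ]])}
```

View pics/scene0.png

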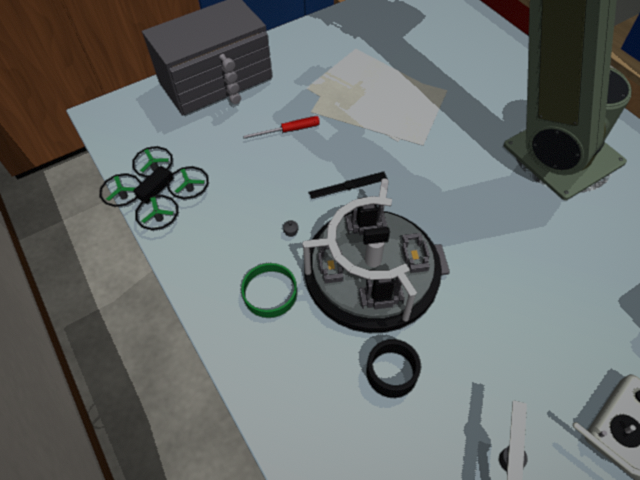

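View pics/top0.png

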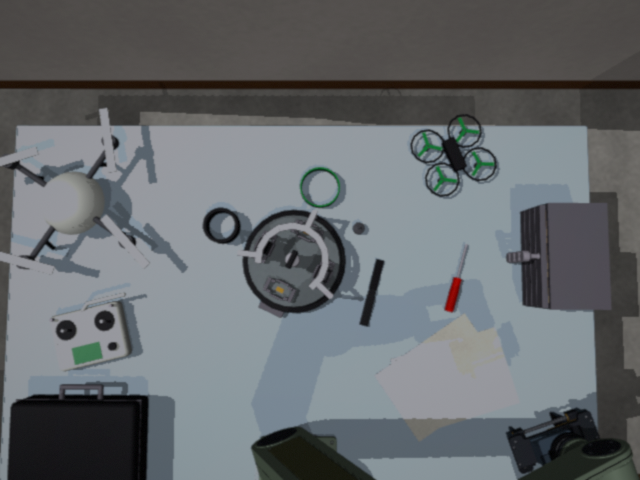

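The scene view shows the station at about (373,268), with the knob at (376,236) and packs at (369,212) and (382,288). The empty front bay is at (415,252). In the top view the station is at (294,261), its front bay at (281,289), towards the robot. I'll measure and enlarge.

```bash
cat > h.py <<'E'
from workcell import env
import cv2,numpy as np
np.set_printoptions(precision=2,suppress=True)
def cam(n):
    c=env.get_calibration(n); return c["mtx"],c["T"]
def ray(n,p,T=None):
    K,T=cam(n) if T is None else (env.get_calibration(n)["mtx"],T)
    u=np.linalg.solve(K,[p[0],p[1],1]); d=T[:3,:3]@[u[0],-u[1],-u[2]]
    return T[:3,3],d
def onz(n,p,z,T=None):
    o,d=ray(n,p,T); return o+d*(z-o[2])/d[2]
def proj(n,P,T=None):
    K=env.get_calibration(n)["mtx"]; T=cam(n)[1] if T is None else T
    q=T[:3,:3].T@(np.asarray(P,float)-T[:3,3]); v=K@[q[0],-q[1],-q[2]]; return v[:2]/v[2]
E
python3 - <<'E'
from h import *
t=cv2.imread("pics/top0.png"); s=cv2.imread("pics/scene0.png")
a=cv2.resize(t[200:325,235:355],(400,417),interpolation=cv2.INTER_CUBIC)
b=cv2.resize(s[170:335,295:455],(400,412),interpolation=cv2.INTER_CUBIC)
a=cv2.convertScaleAbs(a,alpha=1.5,beta=10);b=cv2.convertScaleAbs(b,alpha=1.5,beta=10)
cv2.imwrite("pics/c1.png",np.hstack([a[:412],b]))
# foot outer edge: dark pixels near station
for n,im,c in(("top",t,(294,261)),("scene",s,(373,268))):
    g=cv2.cvtColor(im,cv2.COLOR_BGR2GRAY)
    m=((g<60)*255).astype(np.uint8)
    P=[]
    for a in np.arange(0,360,3):
        w=np.array([np.cos(np.radians(a)),np.sin(np.radians(a))])
        rr=[r for r in range(38,80) if m[tuple(np.round(np.array(c)+r*w).astype(int))[::-1]]]
        if rr:
            r=rr[0]
            # outermost of first continuous band
            L=[x for x in rr if x<62]
            P.append(np.array(c)+max(L or [r])*w)
    # fit a circle on plane z=28 robustly
    Q=np.array([onz(n,p,28)[:2] for p in P])
    from scipy.optimize import least_squares
    c0=onz(n,c,28)[:2]
    f=least_squares(lambda x:np.hypot(*(Q-x[:2]).T)-x[2],[*c0,140],loss="soft_l1",f_scale=2)
    print(n,f.x,np.median(abs(f.fun)))
print(onz("top",(291,258),150),onz("scene",(376,233),150),onz("top",(281,289),45),onz("scene",(415,252),45))
E
```

```text
top [569.18  10.48 136.8 ] 0.7566212798878098
scene [570.97  13.33 132.62] 6.630419079625241
[571.64  11.91 150.  ] [575.64  17.11 150.  ] [493.53  43.66  45.  ] [489.36  44.21  45.  ]
```

View pics/c1.png

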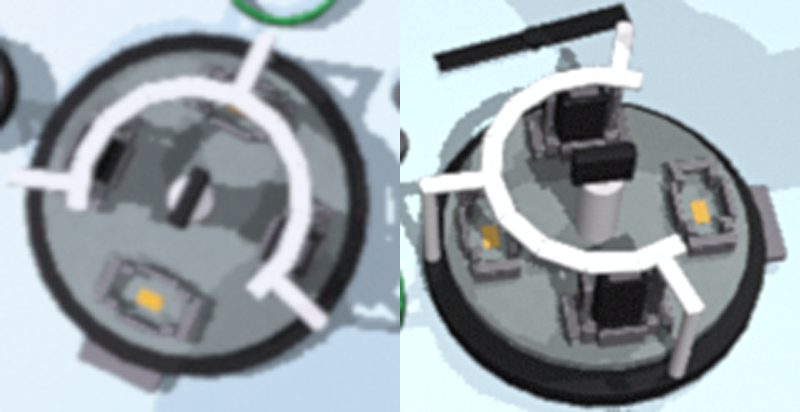

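The front is clear: the orange contact sits about 157° from the axis. The top view suggests the +y pack is the thick one, and I'll confirm that with the wrist camera from above the knob. First I'll work out the approach.

```bash
cat >> h.py <<'E'
from scipy.spatial.transform import Rotation as Ro
def tool(): 
    s=env.state(); return np.array(s["ee_pos"]),Ro.from_euler("xyz",s["ee_rot"],degrees=True)
def target(phi):
    y=np.array([np.cos(np.radians(phi)),np.sin(np.radians(phi)),0]);x=np.array([0,0,-1.]);return Ro.from_matrix(np.c_[x,y,np.cross(x,y)])
def rel(P,phi):
    p,R=tool(); r=(R.inv()*target(phi)).as_rotvec(degrees=True); d=R.inv().apply(np.array(P)-p)/1000
    print("rot",r,"shift",np.round(d,4))
def wristT():
    p,R=tool(); T=np.eye(4);T[:3,:3]=R.as_matrix();T[:3,3]=p; return T@env.get_calibration("wrist")["hand_eye"]
E
python3 -c "
from h import *
rel((569,11,330),-113)"
```

```text
rot [42.18  0.03  0.08] shift [-0.12 -0.4  -0.54]
```

```bash
python3 -m handwheel '4 0 0 -0.03 -0.01 -0.02 0.09;8 0 0 -0.05 -0.03 -0.045 0.09;12 0 0 -0.06 -0.05 -0.075 0.09;16 0 0 -0.06 -0.07 -0.105 0.09;20 0 0 -0.06 -0.09 -0.135 0.09;24 0 0 -0.06 -0.11 -0.165 0.09;28 0 0 -0.06 -0.13 -0.195 0.09;32 0 0 -0.06 -0.15 -0.225 0.09;36 0 0 -0.06 -0.17 -0.255 0.09;40 0 0 -0.06 -0.19 -0.285 0.09;42 0 0 -0.06 -0.21 -0.3 0.09;42 0 0 -0.06 -0.21 -0.3 0.09'; python3 -c "
from h import *
rel((569,11,330),-113)"
```

```text
time_s: 1.1
ee_pos: [404.3, -242.3, 273.6]
ee_rot: [-62.1, 89.8, 95.3]
force: [-0.3, -0.0, 0.3]
gripper_width: 90.1
rot [0.4  0.07 0.13] shift [-0.06 -0.3  -0.05]
```

```bash
python3 -m handwheel '0 0 0 -0.01 -0.03 -0.005 0.09;0 0 0 -0.02 -0.06 -0.01 0.09;0 0 0 -0.03 -0.09 -0.015 0.09;0 0 0 -0.04 -0.12 -0.02 0.09;0 0 0 -0.05 -0.15 -0.025 0.09;0 0 0 -0.06 -0.18 -0.03 0.09;0 0 0 -0.06 -0.21 -0.035 0.09;0 0 0 -0.06 -0.24 -0.04 0.09;0 0 0 -0.06 -0.27 -0.045 0.09;0.4 0 0 -0.06 -0.3 -0.05 0.09;0.4 0 0 -0.06 -0.3 -0.05 0.09;0.4 0 0 -0.06 -0.3 -0.05 0.09'; python3 - <<'E'
from h import *
T=wristT();np.save("T1.npy",T)
print(tool()[0],env.state()["qpos"])
im=env.grab_frame("wrist")[:,:,::-1].copy();cv2.imwrite("pics/w1.png",im)
E
```

```text
time_s: 2.1
ee_pos: [566.0, 11.3, 332.9]
ee_rot: [44.3, 89.9, -158.8]
force: [0.4, -0.4, -0.0]
gripper_width: 89.9
[565.97  11.32 332.89] [  0.01  14.8   77.77  -0.04  87.54 113.1 ]
```

View pics/w1.png

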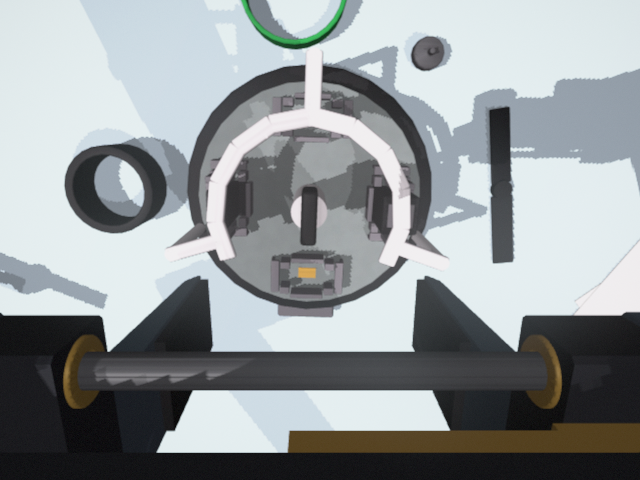

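The wrist view shows the knob bar at (309,215), the front contact at (307,272) and the back post at (315,80). The packs are at about (238,200) and (385,205). I'll enlarge the packs and measure knob and contact.

```bash
python3 - <<'E'
from h import *
im=cv2.imread("pics/w1.png");T=np.load("T1.npy")
c=cv2.resize(im[140:270,190:430],(800,433),interpolation=cv2.INTER_CUBIC)
c=np.clip(255*(c/255.)**0.45,0,255).astype(np.uint8);cv2.imwrite("pics/w1c.png",c)
g=im.max(2)
# knob
m=np.zeros(g.shape,np.uint8);m[175:255,292:325]=(g[175:255,292:325]<50)*255
n,l,st,ce=cv2.connectedComponentsWithStats(m);i=1+st[1:,4].argmax();print("knob",st[i],ce[i],cv2.minAreaRect(np.argwhere(l==i)[:,::-1].astype(np.float32)))
# orange
h=cv2.cvtColor(im,cv2.COLOR_BGR2HSV);m=cv2.inRange(h[:300],(10,130,100),(30,255,255))
n,l,st,ce=cv2.connectedComponentsWithStats(m);i=1+st[1:,4].argmax();print("orange",st[i],ce[i],onz("wrist",ce[i],45,T))
for n in("top","scene"):
    b=cv2.imread(f"pics/{n}0.png");h=cv2.cvtColor(b,cv2.COLOR_BGR2HSV);m=cv2.inRange(h,(10,130,100),(30,255,255))
    if n=="top":m[:280]=0;m[300:]=0;m[:,:260]=0;m[:,300:]=0
    else:m[:240]=0;m[270:]=0;m[:,:405]=0;m[:,430:]=0
    ys,xs=np.nonzero(m);print(n,onz(n,(xs.mean(),ys.mean()),45))
E
```

```text
knob [303 187  14   5  52] [309.17 189.27] ((309.5, 189.0), (13.0, 4.0), 0.0)
orange [299 268  16   9 144] [306.5 272. ] [492.7   48.48  45.  ]
top [492.52  48.29  45.  ]
scene [493.79  48.55  45.  ]
```

View pics/w1c.png

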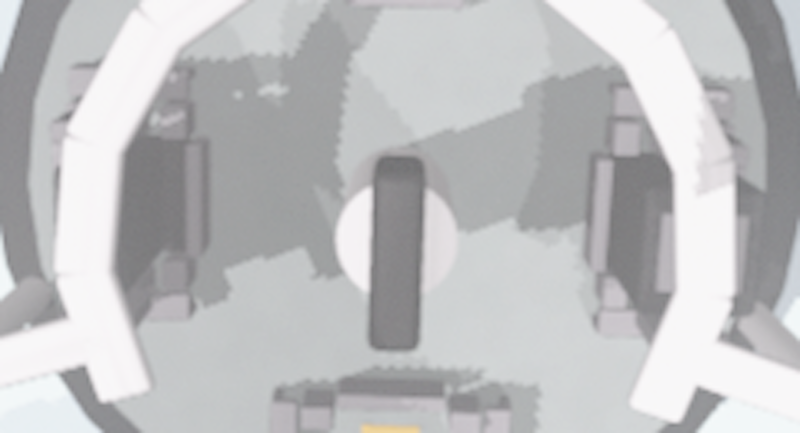

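Orange contact agrees in all three views (492.7, 48.4), 85.4 mm from the centre, giving a station yaw of about -26°. It's still unclear which pack is thick, because the right one seems to show dark body outside the rail at crop (745,190). I'll zoom with local contrast.

```bash
python3 - <<'E'
from h import *
im=cv2.imread("pics/w1.png");T=np.load("T1.npy")
def f(c): 
    c=np.clip(c.astype(float)*2.6,0,255).astype(np.uint8); return cv2.resize(c,(400,560),interpolation=cv2.INTER_CUBIC)
cv2.imwrite("pics/w1d.png",np.hstack([f(im[160:244,198:258]),f(im[160:244,360:420])]))
print(onz("wrist",(308.8,215.9),150,T),onz("wrist",(309.4,188),150,T),onz("wrist",(308.3,244.5),150,T))
E
```

```text
[572.26  10.91 150.  ] [593.99   1.03 150.  ] [549.07  21.34 150.  ]
```

View pics/w1d.png

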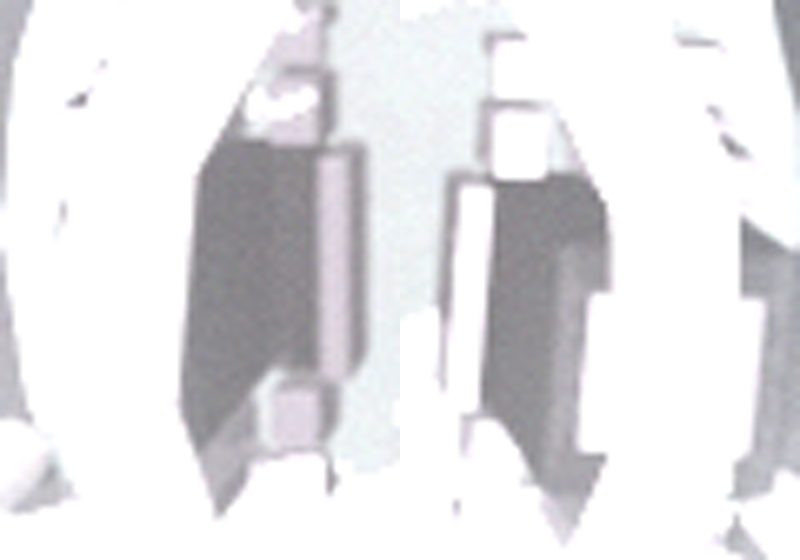

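The right (−y) pack shows a full top of about 33 mm with a label, while the left shows none, so the **thick pack is on −y** and the turret must go to −1.571 (clockwise). The knob centre is about (571,11) and the station yaw about −25°. To keep the last joint in range I'll re-orient the tool to jaw direction +65° first.

```bash
python3 -m handwheel '-7 0 0 0 0 0 0.09;-14 0 0 0 0 0 0.09;-21 0 0 0 0 0 0.09;-28 0 0 0 0 0 0.09;-35 0 0 0 0 0 0.09;-42 0 0 0 0 0 0.09;-49 0 0 0 0 0 0.09;-56 0 0 0 0 0 0.09;-63 0 0 0 0 0 0.09;-70 0 0 0 0 0 0.09;-77 0 0 0 0 0 0.09;-84 0 0 0 0 0 0.09' >/dev/null;  python3 -m handwheel '-7 0 0 0 0 0 0.09;-14 0 0 0 0 0 0.09;-21 0 0 0 0 0 0.09;-28 0 0 0 0 0 0.09;-35 0 0 0 0 0 0.09;-42 0 0 0 0 0 0.09;-49 0 0 0 0 0 0.09;-56 0 0 0 0 0 0.09;-63 0 0 0 0 0 0.09;-70 0 0 0 0 0 0.09;-77 0 0 0 0 0 0.09;-84 0 0 0 0 0 0.06' ; python3 -m handwheel '0 0 0 0 0 0 0.05;0 0 0 0 0 0 0.05;0 0 0 0 0 0 0.05'; python3 - <<'E'
from h import *
T=wristT()
p,R=tool();print(p,env.state()["qpos"])
im=env.grab_frame("wrist")[:,:,::-1].copy();cv2.imwrite("pics/w2.png",im)
h=cv2.cvtColor(im,cv2.COLOR_BGR2HSV);m=cv2.inRange(h[:400],(10,130,100),(30,255,255))
n,l,st,ce=cv2.connectedComponentsWithStats(m)
for i in range(1,n):
    if 40<st[i,4]<1000: print("orange",st[i],onz("wrist",ce[i],45,T))
pr=proj("wrist",(571,11,150),T);print("knob proj",pr)
x,y=pr.astype(int);w=im[y-60:y+60,x-80:x+80];cv2.imwrite("pics/w2c.png",cv2.convertScaleAbs(cv2.resize(w,(640,480),interpolation=cv2.INTER_CUBIC),alpha=1.5));print(x-80,y-60)
rel((571,11,180),65)
E
```

```text
time_s: 4.15
ee_pos: [564.9, 9.1, 334.2]
ee_rot: [-63.7, 90.0, -98.7]
force: [-0.3, -0.9, 0.5]
gripper_width: 85.9
time_s: 4.4
ee_pos: [565.3, 10.1, 334.1]
ee_rot: [-41.6, 90.0, -77.0]
force: [-0.0, 0.3, -0.1]
gripper_width: 66.2
[565.34  10.09 334.09] [ -0.13  14.66  77.8   -0.02  87.53 -54.71]
orange [293 117  20  14 197] [492.7   48.89  45.  ]
orange [322 270  17  10 130] [646.71 -23.47  45.  ]
orange [121 337  31  63 961] [ 607.28 -293.86   45.  ]
orange [492 357  11  43 297] [882.93  68.69  45.  ]
knob proj [317.18 226.42]
237 166
rot [-10.38   0.01   0.01] shift [0.15 0.   0.  ]
```

View pics/w2c.png

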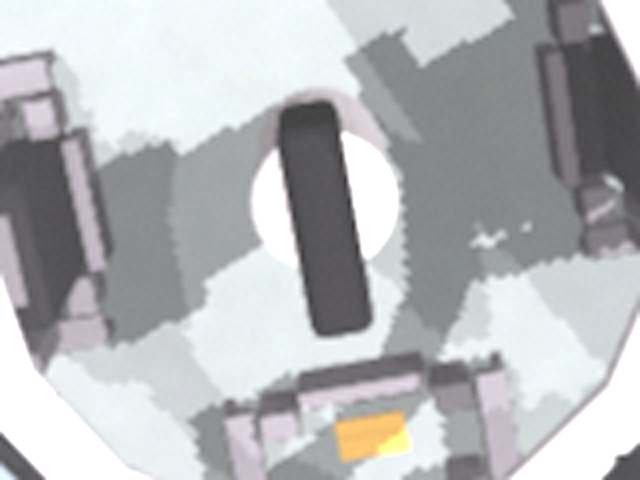

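Front and back contacts measured at (492.7,48.9) and (646.7,−23.5). They lie 170.1 mm apart against an expected 170, so the axis is at (569.7,12.5) and the yaw is −25.2°. The crop shows the knob centred near (325,225), which agrees.

```bash
sed -i 's/print("rot",r,"shift",np.round(d,4))/print("rot",np.round(r,1),"shift mm",np.round(d*1000,1))/' h.py; python3 -c "
from h import *
rel((569.7,12.5,115),64.8)"
```

```text
rot [-10.2   0.    0. ] shift mm [219.1   4.3   2.1]
```

```bash
python3 -m handwheel '-5 0 0 0.02 0.002 0.001 0.05;-10.2 0 0 0.05 0.004 0.002 0.05;-10.2 0 0 0.08 0.0043 0.0021 0.05;-10.2 0 0 0.11 0.0043 0.0021 0.05;-10.2 0 0 0.13 0.0043 0.0021 0.05;-10.2 0 0 0.14 0.0043 0.0021 0.05;-10.2 0 0 0.14 0.0043 0.0021 0.05;-10.2 0 0 0.14 0.0043 0.0021 0.05'; python3 -c "
from h import *
rel((569.7,12.5,115),64.8)
T=wristT()
im=env.grab_frame('wrist')[:,:,::-1];cv2.imwrite('pics/w3.png',im)"
```

```text
time_s: 5.12
ee_pos: [570.4, 13.2, 194.5]
ee_rot: [17.3, 90.0, -7.7]
force: [-0.0, -0.5, -0.6]
gripper_width: 49.8
rot [ 0.1  0.  -0. ] shift mm [79.5 -0.9 -0.4]
```

View pics/w3.png

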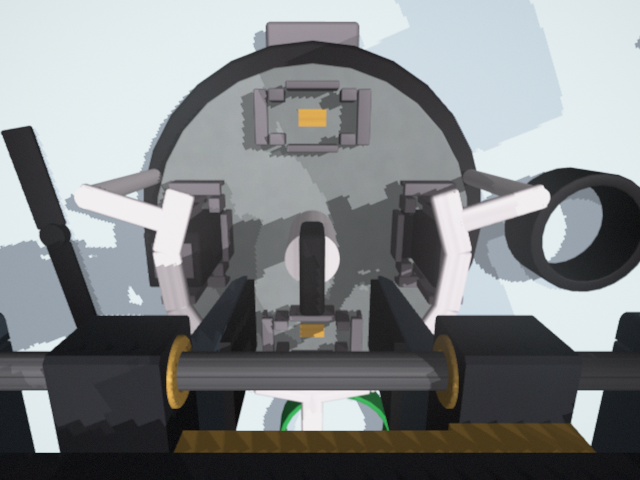

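The knob (x≈312) sits midway between the fingers (≈245 and ≈378) and the jaws are clear of the rail and packs. I'll descend and grip.

```bash
python3 -m handwheel '0 0 0 0.025 0 0 0.05;0 0 0 0.05 -0.0009 -0.0004 0.05;0 0 0 0.07 -0.0009 -0.0004 0.05;0 0 0 0.078 -0.0009 -0.0004 0.05;0 0 0 0.0785 -0.0009 -0.0004 0.05;0 0 0 0.0785 -0.0009 -0.0004 0.05' 40;python3 -m handwheel '0 0 0 0 0 0 0.03;0 0 0 0 0 0 0.01;0 0 0 0 0 0 0.005;0 0 0 0 0 0 0.005;0 0 0 0 0 0 0.005;0 0 0 0 0 0 0.005;0 0 0 0 0 0 0.005'
```

```text
time_s: 5.67
ee_pos: [570.3, 12.6, 116.8]
ee_rot: [22.6, 89.9, -2.4]
force: [0.3, 0.4, -0.4]
gripper_width: 49.9
time_s: 6.25
ee_pos: [570.5, 12.8, 117.3]
ee_rot: [27.4, 89.8, 2.4]
force: [0.5, 1.5, 5.3]
gripper_width: 13.8
```

Gripped (13.8 mm). Now I'll turn clockwise (+rx).

```bash
python3 -m handwheel '4 0 0 0 0 0 0.005;8 0 0 0 0 0 0.005;12 0 0 0 0 0 0.005;16 0 0 0 0 0 0.005;20 0 0 0 0 0 0.005;24 0 0 0 0 0 0.005;28 0 0 0 0 0 0.005;32 0 0 0 0 0 0.005;36 0 0 0 0 0 0.005;40 0 0 0 0 0 0.005;44 0 0 0 0 0 0.005;45 0 0 0 0 0 0.005' 50;python3 -m handwheel '4 0 0 0 0 0 0.005;8 0 0 0 0 0 0.005;12 0 0 0 0 0 0.005;16 0 0 0 0 0 0.005;20 0 0 0 0 0 0.005;24 0 0 0 0 0 0.005;28 0 0 0 0 0 0.005;32 0 0 0 0 0 0.005;36 0 0 0 0 0 0.005;40 0 0 0 0 0 0.005;43 0 0 0 0 0 0.005;45 0 0 0 0 0 0.005'; python3 -m handwheel '0 0 0 0 0 0 0.005;0 0 0 0 0 0 0.005;0 0 0 0 0 0 0.005';python3 -c "
from h import *
rel((569.7,12.5,115),-25.2);print(env.state()['torque'])"
```

```text
time_s: 7.25
ee_pos: [570.0, 12.4, 117.3]
ee_rot: [48.4, 89.8, -21.8]
force: [-0.8, 0.4, 6.4]
gripper_width: 13.8
time_s: 8.25
ee_pos: [569.3, 12.4, 117.3]
ee_rot: [69.6, 89.9, -45.5]
force: [-1.4, 1.1, 7.6]
gripper_width: 13.6
time_s: 8.5
ee_pos: [569.2, 12.4, 117.3]
ee_rot: [68.3, 89.9, -46.7]
force: [-1.9, 0.2, 8.1]
gripper_width: 13.5
rot [ 0.2  0.  -0.1] shift mm [ 2.3  0.3 -0.3]
[-0.53  0.73 -0.05]
```

Turned to −25.2°, a full quarter. I'll open slightly, lift straight up and look.

```bash
python3 -m handwheel '0 0 0 0 0 0 0.05;0 0 0 0 0 0 0.05;0 0 0 0 0 0 0.05;0 0 0 0 0 0 0.05;0 0 0 0 0 0 0.05;0 0 0 0 0 0 0.05;0 0 0 -0.03 0 0 0.05;0 0 0 -0.06 0 0 0.05;0 0 0 -0.1 0 0 0.05;0 0 0 -0.14 0 0 0.05;0 0 0 -0.17 0 0 0.05;0 0 0 -0.2 0 0 0.05';python3 -m handwheel '-7 0 0 0 0 0 0.0912;-14 0 0 0 0 0 0.0912;-21 0 0 0 0 0 0.0912;-28 0 0 0 0 0 0.0912;-35 0 0 0 0 0 0.0912;-42 0 0 0 0 0 0.0912;-49 0 0 0 0 0 0.0912;-56 0 0 0 0 0 0.0912;-63 0 0 0 0 0 0.0912;-70 0 0 0 0 0 0.0912;-77 0 0 0 0 0 0.0912;-84 0 0 0 0 0 0.0912';python3 -m handwheel '-6 0 0 0 0 0 0.0912;-6 0 0 0 0 0 0.0912;-6 0 0 0 0 0 0.0912;-6 0 0 0 0 0 0.0912'; python3 - <<'E'
from h import *
rel((569.7,12.5,320),64.8)
T=wristT();np.save("T4.npy",T)
im=env.grab_frame("wrist")[:,:,::-1].copy();cv2.imwrite("pics/w4.png",im)
print("exp front top",proj("wrist",(492.8,48.7,120),T))
E
```

```text
time_s: 9.5
ee_pos: [568.4, 12.9, 317.0]
ee_rot: [-87.2, 89.9, 157.8]
force: [0.5, 1.1, -0.8]
gripper_width: 49.6
time_s: 10.5
ee_pos: [568.4, 12.9, 314.4]
ee_rot: [-156.8, 89.8, 172.6]
force: [-0.2, 0.1, 0.4]
gripper_width: 91.2
time_s: 10.83
ee_pos: [568.8, 12.7, 315.0]
ee_rot: [-159.6, 89.9, 175.2]
force: [-0.4, -0.7, 0.4]
gripper_width: 91.2
rot [ 0.1 -0.1  0. ] shift mm [-5.   0.1  0.9]
exp front top [312.93 120.38]
```

View pics/w4.png

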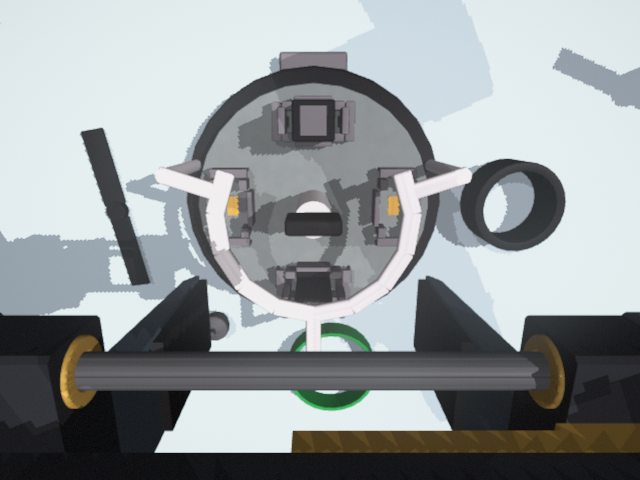

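The thick pack now stands at the front, its top at (313,120) against an expected (312.9,120.4). The bar lies crosswise and the slim pack is under the back rail. I'll approach the grip.

```bash
python3 - <<'E'
from h import *
T=np.load("T4.npy");im=cv2.imread("pics/w4.png")
h=cv2.cvtColor(im,cv2.COLOR_BGR2GRAY);m=((h[90:150,285:345]<70)*255).astype(np.uint8)
n,l,st,ce=cv2.connectedComponentsWithStats(m)
for i in range(1,n):
    if st[i,4]>150: c=(285+st[i,0]+st[i,2]/2-.5,90+st[i,1]+st[i,3]/2-.5);print(st[i],c,onz("wrist",c,120,T))
rel((492.8,48.7,82.5),64.8)
E
python3 -m handwheel '0 0 0 0 0 -0.025 0.0912;0 0 0 0.02 0 -0.05 0.0912;0 0 0 0.05 0 -0.075 0.0912;0 0 0 0.08 0 -0.084 0.0912;0 0 0 0.11 0 -0.084 0.0912;0 0 0 0.13 0 -0.084 0.0912;0 0 0 0.13 0 -0.084 0.0912;0 0 0 0.13 0 -0.084 0.0912'
python3 - <<'E'
from h import *
rel((492.8,48.7,82.5),64.8)
im=env.grab_frame("wrist")[:,:,::-1];cv2.imwrite("pics/w5.png",im)
E
```

```text
[   0   10   51   42 1022] (np.float64(310.0), np.float64(120.5)) [491.85  46.45 120.  ]
rot [ 0.1 -0.   0. ] shift mm [232.7   0.3 -84. ]
time_s: 11.55
ee_pos: [492.7, 48.2, 185.2]
ee_rot: [-149.0, 89.9, -174.1]
force: [0.9, 1.2, 0.7]
gripper_width: 90.8
rot [ 0.1 -0.1  0. ] shift mm [102.7   0.6  -0. ]
```

View pics/w5.png

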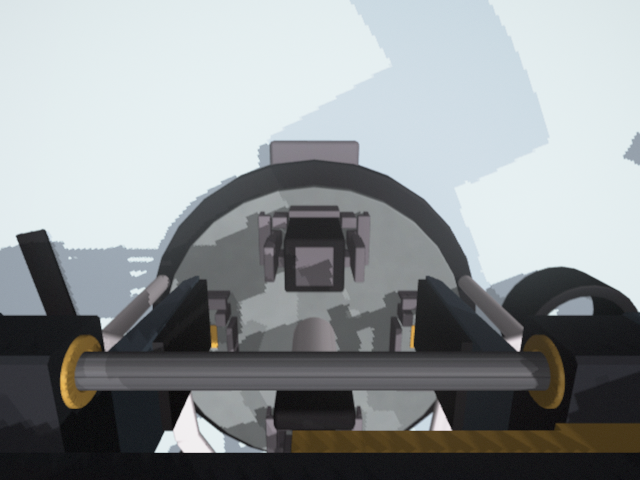

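The pack (x≈314) is midway between the jaws (208/416), and the rail ends are clear. I'll descend and pinch.

```bash
python3 -m handwheel '0 0 0 0.025 0.0006 0 0.0912;0 0 0 0.05 0.0006 0 0.0912;0 0 0 0.07 0.0006 0 0.0912;0 0 0 0.09 0.0006 0 0.0912;0 0 0 0.1 0.0006 0 0.0912;0 0 0 0.1025 0.0006 0 0.0912;0 0 0 0.1025 0.0006 0 0.0912' 30;python3 -m handwheel '0 0 0 0 0 0 0.08;0 0 0 0 0 0 0.065;0 0 0 0 0 0 0.055;0 0 0 0 0 0 0.04;0 0 0 0 0 0 0.04;0 0 0 0 0 0 0.04;0 0 0 0 0 0 0.04;0 0 0 0 0 0 0.04;0 0 0 0 0 0 0.04'
```

```text
time_s: 12.18
ee_pos: [494.2, 48.7, 83.6]
ee_rot: [25.9, 89.9, 0.9]
force: [0.3, 0.8, 0.0]
gripper_width: 90.8
time_s: 12.93
ee_pos: [493.6, 48.8, 83.7]
ee_rot: [35.9, 89.9, 10.8]
force: [-1.5, 0.2, 5.9]
gripper_width: 46.2
```

Fully pinched (46 mm). I'll lift straight up: a small test first, then the rest.

```bash
python3 -m handwheel '0 0 0 -0.003 0 0 0.04;0 0 0 -0.006 0 0 0.04;0 0 0 -0.01 0 0 0.04;0 0 0 -0.015 0 0 0.04;0 0 0 -0.015 0 0 0.04';python3 -m handwheel '0 0 0 -0.008 0 0 0.04;0 0 0 -0.02 0 0 0.04;0 0 0 -0.035 0 0 0.04;0 0 0 -0.05 0 0 0.04;0 0 0 -0.065 0 0 0.04;0 0 0 -0.08 0 0 0.04;0 0 0 -0.095 0 0 0.04;0 0 0 -0.108 0 0 0.04;0 0 0 -0.118 0 0 0.04;0 0 0 -0.124 0 0 0.04;0 0 0 -0.127 0 0 0.04;0 0 0 -0.127 0 0 0.04';python3 -m handwheel '0 0 0 0 0 0 0.04;0 0 0 0 0 0 0.04;0 0 0 0 0 0 0.04;0 0 0 0 0 0 0.04;0 0 0 0 0 0 0.04;0 0 0 0 0 0 0.04'; python3 - <<'E'
from h import *
print(env.state()["torque"],tool()[0])
cv2.imwrite("pics/s6.png",env.grab_frame("scene")[:,:,::-1][100:400,200:520]); 
a=cv2.imread("pics/s6.png");w=cv2.resize(env.grab_frame("wrist")[:,:,::-1],(400,300))
t=cv2.resize(env.grab_frame("top")[:,:,::-1][120:345,180:480],(400,300))
cv2.imwrite("pics/end.png",np.vstack([np.hstack([cv2.resize(w,(320,300)),cv2.resize(t,(480,300))]),np.hstack([a,np.zeros((300,480,3),np.uint8)])]))
E
```

```text
time_s: 13.35
ee_pos: [493.9, 48.7, 98.8]
ee_rot: [25.1, 89.9, 0.1]
force: [0.4, -0.1, -1.1]
gripper_width: 46.0
time_s: 14.35
ee_pos: [493.4, 48.7, 225.3]
ee_rot: [22.6, 90.0, -2.4]
force: [0.6, 0.6, -1.6]
gripper_width: 46.0
time_s: 14.85
ee_pos: [493.2, 48.7, 224.7]
ee_rot: [-132.5, 90.0, -157.5]
force: [0.0, 0.1, -2.1]
gripper_width: 45.8
[ 0.03 -0.17  0.03] [493.23  48.67 224.73]
```

View pics/end.png

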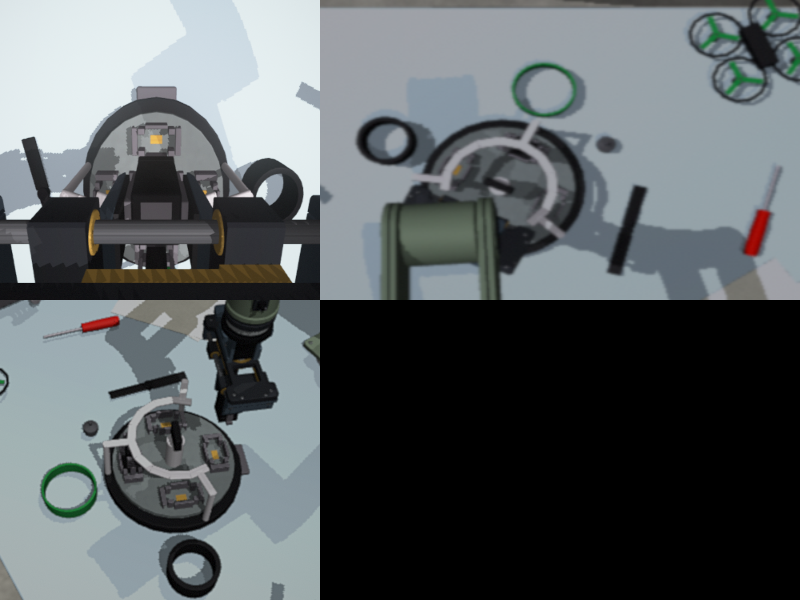

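The pack is held: the front bay is empty with its contact showing, the slim pack is still in the back bay, and the bystanders are unmoved. The downward load is 2.1 N. The tool rose 141 mm, so the underside is at about 186 mm, above the knob's 150 mm. Handing in.

```bash
python3 -c "
from workcell import env
s=env.state();print(s['time_s'],s['gripper_width'],s['force'],abs(s['qvel']).max());print(env.job_done())"
```

```text
15.0 45.84480385280558 [ 0.2138547   0.03827382 -1.56162214] 0.147357890223211
the job is handed in; nothing more can be done
None
```

The thick pack is out of the station and held upright above the knob with both catches pinched. I handed the job in at 15.0 s.

- **Turning the turret:** the close wrist view showed the thick pack on the station's −y side. This overturned my first guess from the top camera, which had it on +y. I turned the knob one click clockwise, to about −90°. The pack then stood at the open front, within about 1 pixel of where I expected it.
- **Lifting the pack:** I pinched the catches at 30 N and raised the tool straight up by 141 mm. That puts the pack's underside at about 186 mm, against 150 mm for the top of the knob. I worked this height out from the tool's travel and did not measure it in a picture.
- **Last checks:**
  - The load on the gripper read 1.6–2.1 N, which fits the pack's weight.
  - The arm was still.
  - The final pictures show the front bay empty, the slim pack still in its bay (now at the back), and the tape, motor, guard, propeller and driver apparently where they were.
- **Disagreements:** the opening reads 45.8 mm where fully pinched catches should give 48 mm. The earlier knob grip also read low, 13.5–13.8 mm for a 14 mm bar. I take the catches as fully in. One rough colour-mask estimate of the pack's position was about 2 mm off because it merged with nearby dark parts, so I did not use it.

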